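Open the reagent box and uncap the wide bottle

TASK

Lift the lid of the reagent box on the bench fully open until it rests back on its stop, then unscrew the cap of the wide bottle inside, anticlockwise as far as it goes. Leave the narrow bottle's cap screwed down, do not disturb the things standing around the box, and finish with the lid still resting open on its stop.

Things in the scene. Friction and masses are not known exactly. Their poses are not given: they have to be found in the camera images.
- reagent_box: White plastic open box fixed to the bench, 180 (x) x 260 (y) x 120 (z) mm outside, walls and floor 8 mm, closed by a grey hinged lid. Origin: centre of its underside; its -x side is the front, its +x side carries the lid's hinge. Two bottles stand in it, 62 mm left and right (y) of its centre; which is on which side varies.
- lid (a joint): Angle of the lid: 0 shut, grows as its front edge lifts, 1.75 rad (just past upright, leaning away from the front) on its stop. A stiff friction hinge: the lid stays wherever it is left; moving it takes about 3 to 7 N at the handle. May start slightly ajar.
- lid_hinge (a point): Point on the hinge line, at the middle of the box's rear top edge, 120 mm above the bench. Its frame turns with the lid: x along the lid from the front edge to the hinge, y along the hinge line, z out of the lid's upper face. The lid is a 180 x 260 mm slab, 12 mm thick, reaching from z = 0 to 12 mm and from x = -180 mm to 0.
- lid_handle (a point): Middle of the steel bar handle on the lid's upper face: bar 100 mm long along the lid's y, about 10 mm thick, on two short posts at its ends; this point is 35 mm above the lid's upper face, 30 mm behind its front edge and 150 mm in front of the hinge. Axes as the lid's.
- wide_cap_top (a point): Centre of the top of the wide bottle's cap: ribbed black round cap, 52 mm diameter, 24 mm tall, top 112 mm above the bench (8 mm below the box's rim), with a white pointer bar on top running from the centre towards -x of this frame (towards the front when screwed down). The bottle is white, 84 mm wide, fixed in the box. The frame turns with the cap; z up.
- wide_cap (a joint): Turn of the wide bottle's cap: 0 screwed down, grows anticlockwise seen from above, to its stop at 1.35 rad (fully unscrewed; the cap is captive and stays on). Turns stiffly, about 0.08 N m, and stays where left. May start slightly turned.
- narrow_cap_top (a point): Centre of the top of the narrow bottle's cap: like the wide one but 28 mm diameter, same height, on a bottle 52 mm wide. To be left alone.
- narrow_cap (a joint): Turn of the narrow bottle's cap: 0 screwed down, which is how it starts and must stay; range to 1.35 rad anticlockwise.
- tube_rack: White tube rack with sample tubes, 170 (x) x 64 (y) x 95 mm high, loose on the bench to the right of the box. It is a bystander. Origin: centre of its underside.
- sharps_pot: Yellow round sharps pot, 110 mm diameter, 118 mm high, loose on the bench to the left of the box, rear. It is a bystander. Origin: centre of its underside.
- slide_box: Flat slide box, grey with a white top, 97 x 82 x 32 mm high, loose on the bench to the left of the box, front. It is a bystander. Origin: centre of its underside.

How it is judged:
By the outcome, as a careful person would: the job done as asked, in the order asked, and still so for the second after the job is handed in, with the robot touching nothing.
It also fails if it takes over 58 s, if anything falls off the work surface, if the arm or the gripper's body presses on something with over 40 N, if the wrist force passes 120 N, or if a joint passes its speed limit or range.

ROBOT

A 6-joint arm with a two-finger parallel gripper is mounted at the origin on the work surface. World frame = base frame: x ahead of the robot, y to its left, z up, the work surface at z = 0. Lengths are in mm, angles in rad, forces in N, time in s.
With the tool pointing down it reaches from about 350 to 975 mm from the base axis. Payload 7.1 kg.
Tool frame: the origin (TCP) lies at the very end of the fingers, on their centre line; the grasp point (between the pads) lies 19 mm behind it; z points along the fingers, y is the line along which they close (so a half turn about z gives the same grasp; the last joint's range is limited). The gripper opens to 88 mm and grips with 3 to 60 N. Pads are 20 mm wide; open, the fingers measure 115 mm over their backs; the gripper's body (75 mm by 178 mm) begins 61 mm behind the grasp point.
Start: joints at [1.181, 0.423, 1.63, -0, 1.089, -0.019], TCP at [226.443, 582.519, 222.675] pointing down, gripper open.
Joint ranges: [-3, 3], [-0.9, 2.11], [0.09, 2.58], [-1.31, 4.45], [0.11, 2.69], [-2.54, 2.54]. Speed limits (rad/s): [2.39, 2.39, 3.01, 3.14, 3.14, 3.14].

INTERFACE

Orientations are given as a rotation vector (axis times angle).
In Python, from workcell import ctrl, optics gives the robot as it stands.
- The arm moves only by the shell command python3 -m jog 'ROWS'. ROWS is JSON, a list of rows, each a list of 7 numbers: the shift along the tool's x, y, z in units of 40 mm (1.0 is 40 mm), then the turn, a rotation vector about the tool's x, y, z in units of 6 degrees (1.0 is 6 degrees), then the opening, from 0 (shut) to 1 (fully open). A call has 1 to 20 rows; each row shifts and turns the commanded pose from where the row before left it, along the tool's axes as they then stand; what a row does not reach is not made up. A row lasts 1/10 s, in which the tool goes at most 50 mm and 8.59 degrees, less where a joint would pass 70% of its speed; a pose out of reach is approached as far as the arm can. A call is refused whole if a number of a shift passes 1 or a number of a turn 1, either way. A call with a gripper value outside its range is refused whole. The fingers move at their own pace and stop on an object; the grip force is fixed at half the most. Time passes only in rows, so rows that do not move let the fingers close. It gives the time, the measured TCP pose, the force, the opening and the grip force at its end, in the units of the state.
- ctrl.get_obs(): the state, without advancing time (a new reading comes with each control period).
- optics.get_image(name): name is "scene" or "side" or "wrist"; returns the picture (480x640x3 uint8, red, green, blue); there is no depth.
- optics.camera_model(name): a dict with "fov_y" (degrees; the focal length in pixels is half the picture's height over the tangent of half this angle, whatever the lens; pixels are square), "cx", "cy" (the principal point, pixels), "k1" (the pictures are not rectified: a ray, as slopes to the right and down, at radius r is drawn at 1 + k1 r^2 times it, then the intrinsics apply), "view" (4x4, takes a point from world to camera coordinates); the wrist camera has in their place "hand_eye" (4x4, takes a point from camera to tool coordinates, whose origin is the TCP and whose axes are the flange's). Camera axes: x right, y up, looking along -z (the intrinsics and any distortion apply to the point x, -y, -z); pixel columns grow to the right and rows downward; lengths in mm; the calibration is good to about 2 mm. A picture is of the moment at which its call begins: read the wrist's pose just before it. camera_model takes no time and is no camera call.
- ctrl.close_job(): hands the job in; it is judged then, once.
Trained networks look in the newest picture that a camera, given by its name, has taken for a name from the list of things; names that differ only in an ending like _2 or _b are one class to them, and where a whole thing is asked for, a point or a joint stands for the part that bears it (a point fixed in the world has none). Each returns a list of dicts, best first, with "conf" (0 to 1); they miss things now and then, are a little off and sometimes report something else, mostly with a low value. They report only what shows in the picture. A call takes as long as a camera call.
- optics.masks_of(target, camera): "pixels" (480x640 bool, what is visible of it) and "extent" ([centre column, centre row, width, height] in pixels, round what is visible of it).
The state is a dict: "t": time; "qpos": joint angles; "qvel": joint speeds; "joint_torque": joint torques, N m; "ee_pos": TCP position; "orientation": TCP orientation; "ft_force": force on the tool from outside, world axes, zero at the start; "moment": the same for the moment, N m; "width": finger opening in mm; "grasp_force": force on a finger pad.
Only numpy, scipy, OpenCV 4.12 (cv2) and the standard library are available. Lean on these libraries where they do the work, as an engineer would, in place of code of your own. Each camera call takes 0.05 s, during which the arm holds its last target. There are 200 camera calls.

## Working session

There is one attempt and no reset: what is moved stays moved. The work goes in short steps, Python scripts to look and compute and a shell command to move; the robot and the scene stay as the last step left them, time stands still between calls to the robot, and variables do not carry over. Pictures are saved under pics/ and viewed, at most 10 in all, crops included, and the job is handed in when it is done.

```bash
ls; mkdir -p pics; cat > h.py <<'E'
import numpy as np,cv2
from scipy.spatial.transform import Rotation as R
from workcell import ctrl,optics
def cam(name,obs=None):
    m=optics.camera_model(name); f=240/np.tan(np.radians(m['fov_y'])/2)
    if 'view' in m: V=np.array(m['view'])
    else:
        T=np.eye(4);T[:3,:3]=R.from_rotvec(obs['orientation']).as_matrix();T[:3,3]=obs['ee_pos']
        V=np.linalg.inv(T@np.array(m['hand_eye']))
    return dict(f=f,cx=m['cx'],cy=m['cy'],k=m['k1'],V=V)
def proj(c,P):
    P=np.atleast_2d(P);Q=P@c['V'][:3,:3].T+c['V'][:3,3]
    s=np.c_[Q[:,0],-Q[:,1]]/-Q[:,2:3]; s=s*(1+c['k']*(s**2).sum(1,keepdims=True))
    return s*c['f']+[c['cx'],c['cy']]
def ray(c,uv):
    d=(np.array(uv,float)-[c['cx'],c['cy']])/c['f']; s=d.copy()
    for _ in range(30): s=d/(1+c['k']*(s@s))
    Ri=c['V'][:3,:3].T; o=-Ri@c['V'][:3,3]; v=Ri@np.array([s[0],-s[1],-1]); return o,v/np.linalg.norm(v)
def atz(c,uv,z):
    o,v=ray(c,uv); return o+v*(z-o[2])/v[2]
def tri(rs):
    A=0;b=0
    for o,v in rs:
        M=np.eye(3)-np.outer(v,v);A=A+M;b=b+M@o
    return np.linalg.solve(A,b)
def snap(name,fn=None):
    o=ctrl.get_obs(); im=optics.get_image(name)
    if fn: cv2.imwrite('pics/'+fn,im[:,:,::-1])
    return o,im,cam(name,o)
E
python3 - <<'E'
from h import *
for n in('scene','side'):
    o,im,c=snap(n,n+'0.png')
    print(n,(-c['V'][:3,:3].T@c['V'][:3,3]).round(),c['V'][:3,:3].round(2).tolist(),c['f'])
    for t in('reagent_box','lid','lid_handle','tube_rack','sharps_pot','slide_box'):
        for r in optics.masks_of(t,n)[:2]: print(t,round(r['conf'],2),np.round(r['extent']))
print(o); print(optics.camera_model('wrist'))
a=cv2.imread('pics/scene0.png');b=cv2.imread('pics/side0.png')
E
```

```text
pics
scene [1074. -179.  938.] [[0.42, 0.91, -0.0], [-0.75, 0.35, 0.56], [0.51, -0.23, 0.83]] 531.7712485457158
reagent_box 0.94 [235. 271. 152. 133.]
lid 0.97 [235. 255. 145. 103.]
lid_handle 0.72 [233. 256. 150. 107.]
tube_rack 0.64 [136. 306.  46.  94.]
sharps_pot 0.66 [353. 298.  60.  75.]
slide_box 0.89 [343. 247.  40.  45.]
side [430. 680. 681.] [[-0.98, -0.21, 0.0], [0.14, -0.64, 0.75], [-0.16, 0.74, 0.66]] 436.2157740923899
reagent_box 0.98 [356. 223. 126. 128.]
lid 0.93 [356. 198. 123.  81.]
lid_handle 0.78 [356. 195. 127.  84.]
tube_rack 0.38 [385. 162.  27.  11.]
slide_box 0.56 [337. 306.  64.  60.]
{'t': 0.35, 'qpos': array([ 1.18102655e+00,  4.23292911e-01,  1.63006075e+00,  4.55664828e-05,
        1.08861963e+00, -1.89614996e-02]), 'qvel': array([-7.56403920e-05, -2.55472064e-03, -1.39506989e-03, -1.12763259e-03,
        2.15591152e-04, -1.14687850e-03]), 'joint_torque': array([ 9.14342240e-05, -5.44006956e+01, -2.73589325e+01,  6.42909226e-02,
        1.95720408e-02, -5.82397388e-05]), 'ee_pos': array([226.37069853, 582.41817144, 222.49126376]), 'orientation': array([-5.79144102e-01, -3.08763056e+00,  5.72578947e-04]), 'ft_force': array([ 0.22289375, -0.23057834,  0.13795967]), 'moment': array([-0.00286094,  0.02806677, -0.00401293]), 'grasp_force': 0.0, 'width': 87.87572438169346}
{'fov_y': 59.190319275446235, 'cx': 318.7314620620383, 'cy': 241.2776507455848, 'k1': -0.0892919234464722, 'hand_eye': array([[ 2.33978514e-04,  9.56285053e-01,  2.92436049e-01,
         7.93853839e+01],
       [ 9.99997270e-01, -9.03651267e-04,  2.15489960e-03,
         1.27091499e-01],
       [ 2.32495848e-03,  2.92434746e-01, -9.56282654e-01,
        -1.62465349e+02],
       [ 0.00000000e+00,  0.00000000e+00,  0.00000000e+00,
         1.00000000e+00]])}
```

View pics/scene0.png

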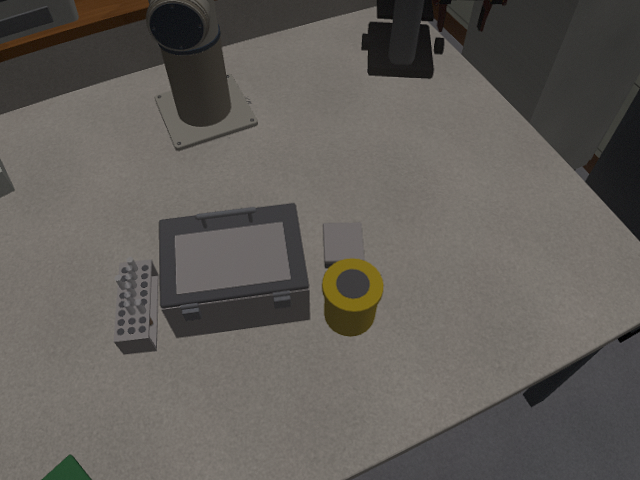

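View pics/side0.png

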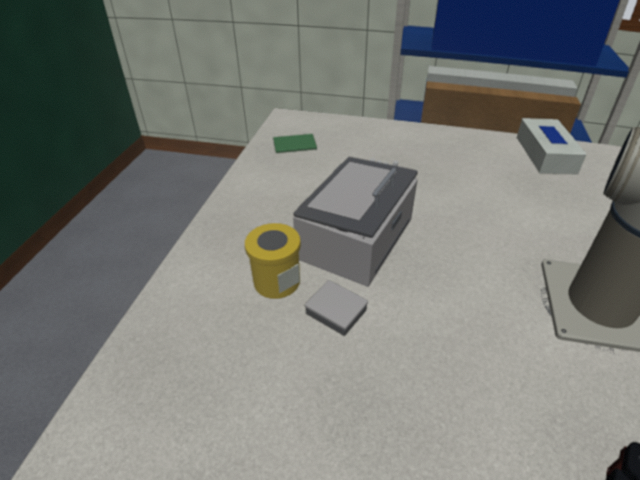

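The scene view shows the shut box, with lid corners near (159,220), (297,206), (306,291) and (162,304) and the handle bar on the robot side near (228,215). The side view shows the lid corners near (350,158), (417,172), (368,235) and (295,212).

```bash
cat > fit.py <<'E'
from h import *
from scipy.optimize import least_squares
def boxT(p):
    T=np.eye(4);T[:3,:3]=R.from_euler('z',p[2]).as_matrix();T[:3,3]=[p[0],p[1],0];return T
def lidpt(p,P):  # P in lid frame
    P=np.atleast_2d(P);T=boxT(p);q=R.from_euler('y',p[3]).apply(P)+[90,0,120]
    return q@T[:3,:3].T+T[:3,3]
C=np.array([[-180,-130,12],[-180,130,12],[0,130,12],[0,-130,12]])
E
python3 - <<'E'
from fit import *
cs,cd=cam('scene'),cam('side')
s=np.array([(159,220),(297,206),(306,291),(162,304)]);d=np.array([(417,172),(368,235),(295,212),(350,158)])
def f(p): return np.r_[(proj(cs,lidpt(p,C))-s).ravel(),(proj(cd,lidpt(p,C))-d).ravel()]
r=least_squares(f,[500,0,0,0.05]);p=r.x
print(p.round(3),r.fun.round(1))
for a,b in zip(s,d): print(tri([ray(cs,a),ray(cd,b)]).round(1))
H=lidpt(p,[-150,0,47])[0];print('handle',H.round(1),proj(cs,H),proj(cd,H))
np.save('p.npy',p)
o=ctrl.get_obs();print(R.from_rotvec(o['orientation']).as_matrix().round(3).tolist())
for t,c in(('tube_rack','scene'),('sharps_pot','scene'),('slide_box','scene')):
    pass
for n,uv,c,z in(('pot top',(353,285),cs,118),('pot side',(273,239),cd,118),('slide',(343,243),cs,32),('slide',(336,303),cd,32),('rack',(136,300),cs,95)): print(n,atz(c,uv,z).round())
E
```

```text
[ 5.34572e+02 -9.95010e+01 -3.04000e-01  4.30000e-02] [ 1.4 -0.7 -0.  -1.1  2.4 -2.2 -4.   1.5  1.6  0.   1.6  1.1 -4.3 -1.4
 -0.7 -3.3]
[ 412.8 -199.1  139.3]
[491.5  49.9 140.8]
[655.1  -7.6 123.7]
[ 579.1 -244.   127. ]
handle [479.4 -82.2 173.4] [[226.92198707 214.36757769]] [[384.12938183 183.35914354]]
[[-0.932, 0.362, -0.0], [0.362, 0.932, -0.0], [0.0, -0.0, -1.0]]
pot top [679.  75. 118.]
pot side [674.  76. 118.]
slide [540. 128.  32.]
slide [534. 137.  32.]
rack [ 532. -288.   95.]
```

```bash
python3 -m jog '[[-0.71,-0.82,-0.17,0,0,0,1],[-0.71,-0.82,-0.17,0,0,0,1],[-0.71,-0.82,-0.17,0,0,0,1],[-0.71,-0.82,-0.17,0,0,0,1],[-0.71,-0.82,-0.17,0,0,0,1],[-0.71,-0.82,-0.17,0,0,0,1],[-0.71,-0.82,-0.17,0,0,0,1],[-0.71,-0.82,-0.17,0,0,0,1],[-0.71,-0.82,-0.17,0,0,0,1],[-0.71,-0.82,-0.17,0,0,0,1],[-0.71,-0.82,-0.17,0,0,0,1],[-0.71,-0.82,-0.17,0,0,0,1],[-0.71,-0.82,-0.17,0,0,0,1],[-0.71,-0.82,-0.17,0,0,0,1],[-0.71,-0.82,-0.17,0,0,0,1],[-0.71,-0.82,-0.17,0,0,0,1]]'
python3 -m jog '[[0,0,0,0,0,1,1],[0,0,0,0,0,1,1],[0,0,0,0,0,1,1],[0,0,0,0,0,1,1],[0,0,0,0,0,1,1],[0,0,0,0,0,1,1],[0,0,0,0,0,1,1],[0,0,0,0,0,1,1],[0,0,0,0,0,1,1],[0,0,0,0,0,1,1],[0,0,0,0,0,1,1],[0,0,0,0,0,1,1],[0,0,0,0,0,1,1],[0,0,0,0,0,1,1],[0,0,0,0,0,0.4,1],[0,0,0,0,0,0,1],[0,0,0,0,0,0,1]]'
python3 - <<'E'
from h import *
from fit import *
o,im,c=snap('wrist','w1.png');p=np.load('p.npy')
print(o['t'],o['ee_pos'],o['qpos'].round(2),R.from_rotvec(o['orientation']).as_matrix().round(3).tolist())
print(proj(c,lidpt(p,C)).round(),proj(c,lidpt(p,[[-150,-50,47],[-150,50,47]])).round())
E
```

```text
t: 2.3
ee_pos: [460.1, -73.2, 332.1]
orientation: [0.579, 3.087, 0.0]
ft_force: [1.1, 1.1, -0.2]
width: 88.1
grasp_force: 0.0
t: 4.0
ee_pos: [459.8, -71.2, 331.6]
orientation: [2.535, 1.856, 0.0]
ft_force: [0.1, 0.4, 0.4]
width: 87.8
grasp_force: 0.0
4.0 [459.76793231 -71.24486716 331.55034842] [-0.18  0.06  1.85  0.    1.23  0.13] [[0.302, 0.953, 0.0], [0.953, -0.302, 0.0], [0.0, 0.0, -1.0]]
[[308. 347.]
 [305.  54.]
 [524.  59.]
 [490. 341.]] [[344. 284.]
 [346. 160.]]
```

View pics/w1.png

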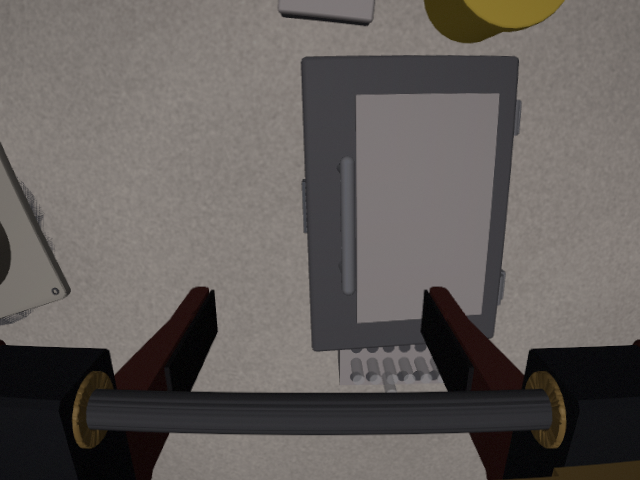

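The wrist view shows the lid corners at (303,58), (517,57), (493,340) and (313,349). The handle bar runs from (347,157) to (349,292).

```bash
python3 - <<'E'
from fit import *
o=ctrl.get_obs()
cs,cd,cw=cam('scene'),cam('side'),cam('wrist',o)
s=np.array([(159,220),(297,206),(306,291),(162,304)]);d=np.array([(417,172),(368,235),(295,212),(350,158)])
w=np.array([(313,349),(303,58),(517,57),(493,340)]);hw=np.array([(349,290),(347,159)])
h=np.array([[-150,-50,47],[-150,50,47]])
def f(p): return np.r_[.6*(proj(cs,lidpt(p,C))-s).ravel(),.6*(proj(cd,lidpt(p,C))-d).ravel(),(proj(cw,lidpt(p,C))-w).ravel(),(proj(cw,lidpt(p,h))-hw).ravel()]
r=least_squares(f,[534,-99,-.3,0.05],loss='soft_l1');p=r.x;np.save('p.npy',p)
print(p.round(3),r.fun.round(1))
# handle height independently: bar centre scene vs wrist
hs=(228,212.5);hd=(385,181)
print('tri',tri([ray(cs,hs),ray(cw,(348,224.5))]).round(1),tri([ray(cs,hs),ray(cw,(348,224.5)),ray(cd,hd)]).round(1))
H=lidpt(p,[-150,0,47])[0];print('fit',H.round(1),proj(cs,H).round(),proj(cd,H).round(),proj(cw,H).round())
np.save('w1p.npy',np.array([1]))
a=cv2.imread('pics/scene0.png')[190:250,170:290];b=cv2.imread('pics/side0.png')[150:210,340:430]
cv2.imwrite('pics/c1.png',np.hstack([cv2.resize(a,(480,240),interpolation=2),cv2.resize(b,(300,240),interpolation=2)[:, :300]]))
E
```

```text
[ 5.35443e+02 -1.00576e+02 -2.83000e-01  4.70000e-02] [-0.1  0.5 -0.9 -1.1  1.7 -1.8 -2.   2.   0.3 -0.8  1.7  0.2 -2.4 -0.6
 -1.4 -2.1 -0.9  0.9 -0.1 -1.   5.8  0.1  1.2 -0.2 -1.7 -4.  -0.2  4. ]
tri [481.7 -80.4 180.8] [480.1 -80.6 179.8]
fit [480.1 -84.5 174. ] [[226. 215.]] [[384. 182.]] [[347. 227.]]
```

View pics/c1.png

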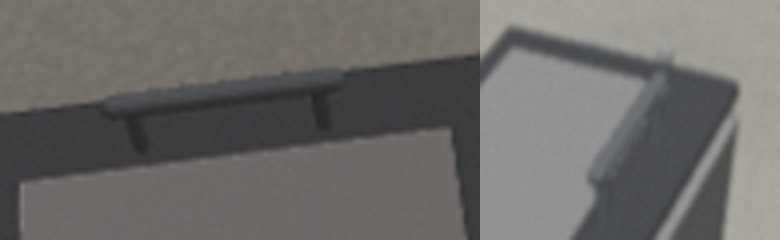

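The crop shows the handle bar ends at scene (196,216) and (256,209), and at side (395,169) and (375,194). Its centre is at about (480,-81,178). I'll descend and grip it.

```bash
python3 -m jog '[[-0.05,0.3,0.5,0,0,0,1],[-0.05,0.28,0.7,0,0,0,1],[0,0,0.8,0,0,0,0.6],[0,0,0.8,0,0,0,0.5],[0,0,0.7,0,0,0,0.5],[0,0,0.65,0,0,0,0.5],[0,0,0,0,0,0,0.5],[0,0,0,0,0,0,0],[0,0,0,0,0,0,0],[0,0,0,0,0,0,0],[0,0,0,0,0,0,0],[0,0,0,0,0,0,0],[0,0,0,0,0,0,0],[0,0,0,0,0,0,0]]'
```

```text
t: 5.45
ee_pos: [479.6, -81.7, 165.4]
orientation: [-2.534, -1.854, 0.002]
ft_force: [-4.6, 2.9, 3.0]
width: 10.3
grasp_force: 29.9
```

```bash
cat > arc.py <<'E'
from h import *
th0,th1,tilt0,tilt1,n,L=0.065,1.78,0,0.54,26,12.5
th=np.linspace(th0,th1,n+1);ti=np.linspace(tilt0,tilt1,n+1)
bar=np.c_[-157.2*np.cos(th+.304),157.2*np.sin(th+.304)]   # box x,z
# tool dir (down tilted): body leans to +x with tilt -> z_t=(-sin,-cos), y_t=(cos,-sin)
tcp=bar+L*np.c_[-np.sin(ti),-np.cos(ti)]
c=np.array([0.,0]);cum=tcp[0].copy()
for i in range(n):
    y=np.array([np.cos(ti[i]),-np.sin(ti[i])]);z=np.array([-np.sin(ti[i]),-np.cos(ti[i])])
    d=tcp[i+1]-cum;a,b=round(d@y/40,2),round(d@z/40,2);cum=cum+40*(a*y+b*z)
    print([0,a,b,round((ti[i+1]-ti[i])/np.radians(6),2),0,0,0],end=',' )
E
python3 arc.py
```

```text
[0, np.float64(0.09), np.float64(-0.24), np.float64(0.2), 0, 0, 0],[0, np.float64(0.11), np.float64(-0.23), np.float64(0.2), 0, 0, 0],[0, np.float64(0.12), np.float64(-0.23), np.float64(0.2), 0, 0, 0],[0, np.float64(0.12), np.float64(-0.22), np.float64(0.2), 0, 0, 0],[0, np.float64(0.14), np.float64(-0.22), np.float64(0.2), 0, 0, 0],[0, np.float64(0.14), np.float64(-0.21), np.float64(0.2), 0, 0, 0],[0, np.float64(0.16), np.float64(-0.2), np.float64(0.2), 0, 0, 0],[0, np.float64(0.16), np.float64(-0.2), np.float64(0.2), 0, 0, 0],[0, np.float64(0.18), np.float64(-0.19), np.float64(0.2), 0, 0, 0],[0, np.float64(0.18), np.float64(-0.17), np.float64(0.2), 0, 0, 0],[0, np.float64(0.19), np.float64(-0.17), np.float64(0.2), 0, 0, 0],[0, np.float64(0.19), np.float64(-0.17), np.float64(0.2), 0, 0, 0],[0, np.float64(0.21), np.float64(-0.15), np.float64(0.2), 0, 0, 0],[0, np.float64(0.21), np.float64(-0.14), np.float64(0.2), 0, 0, 0],[0, np.float64(0.21), np.float64(-0.13), np.float64(0.2), 0, 0, 0],[0, np.float64(0.22), np.float64(-0.12), np.float64(0.2), 0, 0, 0],[0, np.float64(0.23), np.float64(-0.12), np.float64(0.2), 0, 0, 0],[0, np.float64(0.23), np.float64(-0.1), np.float64(0.2), 0, 0, 0],[0, np.float64(0.24), np.float64(-0.09), np.float64(0.2), 0, 0, 0],[0, np.float64(0.24), np.float64(-0.08), np.float64(0.2), 0, 0, 0],[0, np.float64(0.24), np.float64(-0.07), np.float64(0.2), 0, 0, 0],[0, np.float64(0.25), np.float64(-0.05), np.float64(0.2), 0, 0, 0],[0, np.float64(0.25), np.float64(-0.05), np.float64(0.2), 0, 0, 0],[0, np.float64(0.25), np.float64(-0.03), np.float64(0.2), 0, 0, 0],[0, np.float64(0.25), np.float64(-0.02), np.float64(0.2), 0, 0, 0],[0, np.float64(0.25), np.float64(-0.01), np.float64(0.2), 0, 0, 0],
```

```bash
python3 -m jog '[[0,0.09,-0.24,0.2,0,0,0],[0,0.11,-0.23,0.2,0,0,0],[0,0.12,-0.23,0.2,0,0,0],[0,0.12,-0.22,0.2,0,0,0],[0,0.14,-0.22,0.2,0,0,0],[0,0.14,-0.21,0.2,0,0,0],[0,0.16,-0.2,0.2,0,0,0],[0,0.16,-0.2,0.2,0,0,0]]'
python3 -m jog '[[0,0.18,-0.19,0.2,0,0,0],[0,0.18,-0.17,0.2,0,0,0],[0,0.19,-0.17,0.2,0,0,0],[0,0.19,-0.17,0.2,0,0,0],[0,0.21,-0.15,0.2,0,0,0],[0,0.21,-0.14,0.2,0,0,0],[0,0.21,-0.13,0.2,0,0,0],[0,0.22,-0.12,0.2,0,0,0]]'
```

```text
t: 6.25
ee_pos: [522.8, -94.1, 231.4]
orientation: [-2.418, -1.768, 0.152]
ft_force: [-4.3, 9.8, 0.3]
width: 10.2
grasp_force: 29.9
t: 7.05
ee_pos: [594.3, -116.7, 266.2]
orientation: [-2.302, -1.686, 0.285]
ft_force: [-5.1, 7.0, 7.0]
width: 10.6
grasp_force: 30.1
```

```bash
python3 -m jog '[[0,0.23,-0.12,0.2,0,0,0],[0,0.23,-0.1,0.2,0,0,0],[0,0.24,-0.09,0.2,0,0,0],[0,0.24,-0.08,0.2,0,0,0],[0,0.24,-0.07,0.2,0,0,0],[0,0.25,-0.05,0.2,0,0,0],[0,0.25,-0.05,0.2,0,0,0]]'
python3 -m jog '[[0,0.25,-0.03,0.2,0,0,0],[0,0.25,-0.02,0.2,0,0,0],[0,0.25,-0.01,0.2,0,0,0],[0,0,0,0,0,0,0],[0,0,0,0,0,0,0]]'
python3 - <<'E'
from fit import *
p=np.load('p.npy');o,im,c=snap('side','s2.png');o,im,c=snap('scene','sc2.png')
a=cv2.imread('pics/side0.png');x=cv2.imread('pics/s2.png')[80:320,200:520];y=cv2.imread('pics/sc2.png')[140:380,100:420]
cv2.imwrite('pics/c2.png',np.vstack([cv2.resize(np.hstack([x,y]),(800,300))]))
E
```

```text
t: 7.75
ee_pos: [662.1, -138.4, 260.3]
orientation: [-2.198, -1.609, 0.394]
ft_force: [-0.5, 6.1, 3.7]
width: 10.2
grasp_force: 30.0
t: 8.25
ee_pos: [683.5, -145.7, 250.2]
orientation: [-2.142, -1.569, 0.449]
ft_force: [-21.7, 9.9, 17.2]
width: 10.2
grasp_force: 30.1
```

View pics/c2.png

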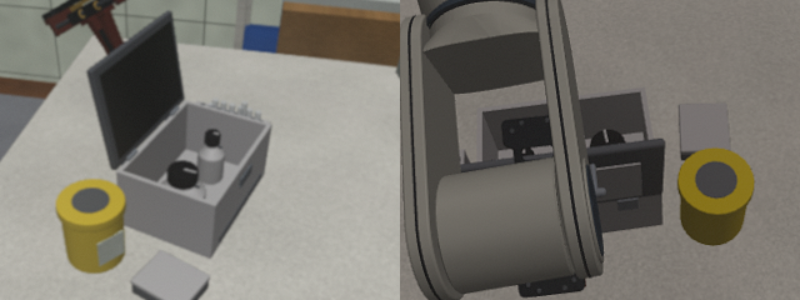

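The side crop shows the lid leaning back on its stop. The wide black cap is on the near (+y) side and the narrow bottle is behind it. I'll release the handle and retreat.

```bash
python3 -m jog '[[0,-0.05,0,0,0,0,0.3],[0,0,0,0,0,0,0.3],[0,0,0,0,0,0,0.3],[0,0,-0.3,0,0,0,0.3],[0,0,-0.6,0,0,0,0.3],[0,0,-0.8,0,0,0,0.3],[0,0,-0.8,0,0,0,0.3],[0,0,-0.5,-0.5,0,0,0.3],[0,0,-0.5,-1,0,0,0.6],[0,0,-0.2,-1,0,0,0.8],[0,0,0,-1,0,0,0.8],[0,0,0,-1,0,0,0.8],[0,0,0,-0.7,0,0,0.8],[0,0,0,0,0,0,0.8]]'
python3 - <<'E'
from fit import *
p=np.load('p.npy');o,im,cd=snap('side','s3.png')
print(R.from_rotvec(o['orientation']).as_matrix().round(3).tolist(),o['qpos'].round(2))
for t in('lid','wide_cap_top','narrow_cap_top'):
    for r in optics.masks_of(t,'side')[:2]: print(t,round(r['conf'],2),np.round(r['extent']))
for th in(1.65,1.7,1.75): p[3]=th;print(th,proj(cd,lidpt(p,np.r_[C,C-[0,0,12]])).round().astype(int).tolist())
T=boxT(p);print(proj(cd,[(T@[0,62,112,1])[:3],(T@[0,-62,112,1])[:3]]).round(),(T@[0,62,112,1])[:3])
x=cv2.imread('pics/s3.png')[80:280,240:440];cv2.imwrite('pics/c3.png',cv2.resize(x,(600,600),interpolation=2))
E
```

```text
t: 9.75
ee_pos: [756.1, -169.7, 378.2]
orientation: [2.533, 1.853, 0.004]
ft_force: [0.2, 0.4, 0.6]
width: 69.1
grasp_force: 0.0
[[0.303, 0.953, 0.004], [0.953, -0.303, -0.001], [0.0, 0.004, -1.0]] [-0.24  0.55  1.08 -0.    1.51  0.07]
lid 0.65 [308. 152.  78. 126.]
wide_cap_top 0.93 [347. 218.  29.  21.]
narrow_cap_top 0.63 [372. 192.  16.  17.]
1.65 [[340, 87], [274, 135], [287, 214], [343, 158], [344, 88], [280, 136], [292, 216], [348, 159]]
1.7 [[336, 87], [270, 135], [287, 215], [344, 158], [341, 87], [276, 136], [292, 216], [348, 159]]
1.75 [[333, 87], [267, 135], [287, 215], [344, 158], [337, 87], [272, 135], [292, 216], [348, 159]]
[[345. 214.]
 [369. 185.]] [552.76662564 -41.04538131 112.        ]
```

View pics/c3.png

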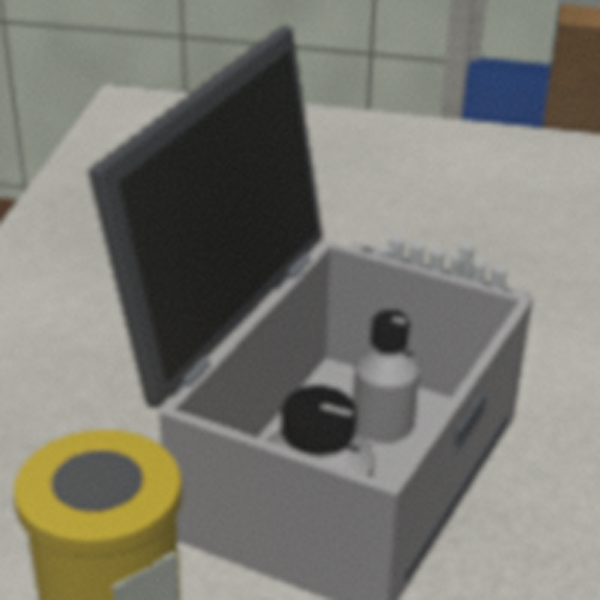

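The side crop shows the lid's top corners at side (270,137) and (337,90), which fits 1.75 rad. The wide cap is at (347,218) with its pointer towards the front, and the narrow cap is at (372,192). Next I'll move above the wide cap.

```bash
python3 -m jog '[[0.19,-0.73,0,0,0,0,0.8],[0.19,-0.73,0,0,0,0,0.8],[0.19,-0.73,0,0,0,0,0.8],[0.19,-0.73,0,0,0,0,0.8],[0.19,-0.73,0,0,0,0,0.8],[0.19,-0.73,0,0,0,0,0.8],[0.19,-0.73,0,0,0,0,0.8],[0.2,-0.7,0,0,0,0,0.8],[0,0,0.3,0,0,-1,0.8],[0,0,0.4,0,0,-1,0.8],[0,0,0.4,0,0,-1,0.8],[0,0,0.4,0,0,-1,0.8],[0,0,0.4,0,0,-1,0.8],[0,0,0.4,0,0,-1,0.8],[0,0,0.4,0,0,-1,0.8],[0,0,0.2,0,0,-1,0.8],[0,0,0,0,0,-0.2,0.8],[0,0,0,0,0,0,0.8]]'
python3 - <<'E'
from fit import *
p=np.load('p.npy');o,im,c=snap('wrist','w4.png');cd=cam('side')
print(o['ee_pos'],R.from_rotvec(o['orientation']).as_matrix().round(3).tolist(),o['qpos'].round(2))
for t in('wide_cap_top','narrow_cap_top'):
    for r in optics.masks_of(t,'wrist')[:2]: print(t,round(r['conf'],2),np.round(r['extent'],1))
T=boxT(p);print(proj(c,[(T@[0,62,112,1])[:3],(T@[0,-62,112,1])[:3]]).round())
E
```

```text
t: 11.75
ee_pos: [554.9, -41.4, 259.5]
orientation: [-1.536, -2.74, 0.0]
ft_force: [-0.6, -0.1, 0.4]
width: 70.0
grasp_force: 0.0
[554.90449838 -41.40718319 259.50923706] [[-0.522, 0.853, -0.001], [0.853, 0.522, 0.0], [0.0, -0.001, -1.0]] [-0.1   0.28  1.75  0.    1.11 -0.64]
wide_cap_top 0.58 [316.8 211.2  67.5  72.3]
narrow_cap_top 0.63 [200.1 307.   19.8  34.7]
[[316. 220.]
 [205. 319.]]
```

View pics/w4.png

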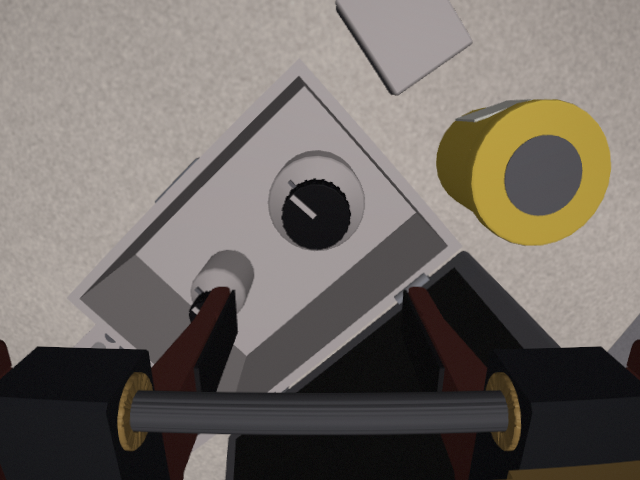

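The wrist view shows the wide cap top centred at (316,215), with its pointer running from there to (291,195). The narrow cap is at (200,307) behind the left finger, well clear.

```bash
python3 - <<'E'
from fit import *
o=ctrl.get_obs();c=cam('wrist',o);cd=cam('side');p=np.load('p.npy')
X=tri([ray(c,(316,214.5)),ray(cd,(346.5,215.5))]);print('tri',X.round(1))
A=atz(c,(316,214.5),112);B=atz(c,(291,195),112);print(A.round(1),B.round(1),'size',np.linalg.norm(atz(c,(281,214.5),112)-atz(c,(351,214.5),112)))
fy=np.arctan2(*(A-B)[1::-1]);print('pointer -x dir yaw',fy,'turn',fy-p[2],fy+.304)
M=R.from_rotvec(o['orientation']).as_matrix()
print('delta units',(M.T@(A-[0,0,16]-o['ee_pos'])/40).round(3))
E
```

```text
tri [549.8 -38.1 110.6]
[550.6 -37.8 112. ] [527.  -34.7 112. ] size 52.867739785643494
pointer -x dir yaw -0.1270206280021702 turn 0.1561677009779787 0.1769793719978298
delta units [ 0.134 -0.046  4.106]
```

```bash
python3 -m jog '[[0.13,-0.05,0.5,0,0,0,0.8],[0,0,0.8,0,0,0,0.8],[0,0,0.8,0,0,0,0.8],[0,0,0.7,0,0,0,0.8],[0,0,0.6,0,0,0,0.8],[0,0,0.4,0,0,0,0.8],[0,0,0.3,0,0,0,0.8],[0,0,0,0,0,0,0.8],[0,0,0,0,0,0,0.5],[0,0,0,0,0,0,0],[0,0,0,0,0,0,0],[0,0,0,0,0,0,0],[0,0,0,0,0,0,0]]'
```

```text
t: 13.2
ee_pos: [550.2, -38.1, 96.7]
orientation: [1.533, 2.741, 0.0]
ft_force: [-2.4, -1.7, 7.3]
width: 51.4
grasp_force: 30.0
```

```bash
python3 -m jog '[[0,0,0,0,0,-0.6,0],[0,0,0,0,0,-0.6,0],[0,0,0,0,0,-0.6,0],[0,0,0,0,0,-0.6,0],[0,0,0,0,0,-0.6,0],[0,0,0,0,0,-0.6,0],[0,0,0,0,0,-0.6,0],[0,0,0,0,0,-0.6,0],[0,0,0,0,0,-0.6,0],[0,0,0,0,0,-0.6,0],[0,0,0,0,0,-0.6,0],[0,0,0,0,0,-0.6,0],[0,0,0,0,0,-0.6,0],[0,0,0,0,0,-0.6,0],[0,0,0,0,0,-0.6,0],[0,0,0,0,0,-0.6,0],[0,0,0,0,0,-0.6,0],[0,0,0,0,0,0,0]]'
python3 -c "
from h import *
o=ctrl.get_obs();print(o['moment'],np.degrees(np.arctan2(*R.from_rotvec(o['orientation']).as_matrix()[1::-1,1])))"
python3 -m jog '[[0,0,0,0,0,-0.5,0],[0,0,0,0,0,-0.5,0],[0,0,0,0,0,-0.4,0],[0,0,0,0,0,-0.3,0],[0,0,0,0,0,0,0]]'
python3 -c "
from h import *
o=ctrl.get_obs();print(o['moment'],np.degrees(np.arctan2(*R.from_rotvec(o['orientation']).as_matrix()[1::-1,1])),o['qpos'])"
```

```text
t: 15.0
ee_pos: [550.0, -38.5, 96.7]
orientation: [-0.079, 3.14, -0.001]
ft_force: [-3.0, -4.5, 7.0]
width: 51.5
grasp_force: 30.0
[-0.59719631  0.55990622  0.02285622] 92.8643965160762
t: 15.5
ee_pos: [550.0, -38.6, 96.7]
orientation: [-0.356, 3.121, -0.002]
ft_force: [-2.4, -4.5, 8.0]
width: 51.8
grasp_force: 30.0
[-0.58918084  0.54876312  0.00796529] 103.01724233454355 [-9.11559926e-02  4.95982829e-01  1.87295630e+00 -1.30086216e-03
  7.71824945e-01 -1.88821447e+00]
```

```bash
python3 -m jog '[[0,0,0,0,0,-0.4,0],[0,0,0,0,0,-0.4,0],[0,0,0,0,0,-0.3,0],[0,0,0,0,0,0,0]]'
python3 -c "
from h import *
o=ctrl.get_obs();print(o['moment'],np.degrees(np.arctan2(*R.from_rotvec(o['orientation']).as_matrix()[1::-1,1])),o['joint_torque'])"

```

```text
t: 15.9
ee_pos: [550.0, -38.7, 96.5]
orientation: [-0.531, 3.096, -0.001]
ft_force: [-2.9, -4.3, 5.3]
width: 51.3
grasp_force: 30.0
[-0.82322304  0.42144465 -0.90122526] 109.45949521596934 [  3.83275285 -48.58410001 -19.5359391    0.4215434   -0.52683469
  -1.21025864]
```

```bash
python3 -m jog '[[0,0,0,0,0,0,0.75],[0,0,0,0,0,0,0.75],[0,0,0,0,0,0,0.75],[0,0,-0.3,0,0,0,0.75],[0,0,-0.6,0,0,0,0.75],[0,0,-0.8,0,0,0,0.75],[0,0,-0.8,0,0,0,0.75],[0,0,-0.8,0,0,0,0.75],[0,0,-0.8,0,0,0,0.75],[0,0,-0.6,0,0,0,0.75],[0,0,0,0,0,0,0.75],[0,0,0,0,0,0,0.75]]'
python3 - <<'E'
from fit import *
p=np.load('p.npy');o,im,c=snap('wrist','w5.png');o2,im2,_=snap('side','s5.png')
print(o['ee_pos'],o['t'])
a=cv2.imread('pics/w5.png');T=boxT(p)
print(proj(c,[(T@[0,62,112,1])[:3]]))
cv2.imwrite('pics/c5.png',np.hstack([cv2.resize(a[40:440,120:560],(440,400)),cv2.resize(cv2.imread('pics/s5.png')[80:260,260:420],(356,400),interpolation=2)]))
E
```

```text
t: 17.1
ee_pos: [549.7, -37.8, 284.1]
orientation: [-0.534, 3.095, -0.0]
ft_force: [-0.1, -0.3, -0.1]
width: 65.9
grasp_force: 0.0
[549.70542914 -37.79136191 284.12356971] 17.1
[[315.30188611 217.10573022]]
```

View pics/c5.png

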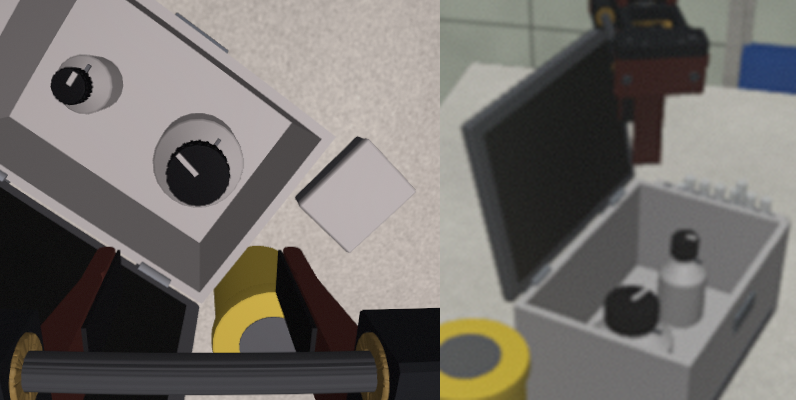

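The wrist crop shows the wide cap's pointer at full-picture (318,213) to (298,194). The side crop shows the lid unmoved, and the narrow cap and surroundings look untouched. I'll check both angles numerically.

```bash
python3 - <<'E'
from fit import *
o=ctrl.get_obs();c=cam('wrist',o);p=np.load('p.npy')
A=cv2.imread('pics/w5.png');g=cv2.cvtColor(A,cv2.COLOR_BGR2GRAY)
def bar(g,c,ctr,r):
    m=np.zeros_like(g);cv2.circle(m,ctr,r,255,-1);ys,xs=np.where((g>110)&(m>0))
    P=np.array([atz(c,(x,y),112)[:2] for x,y in zip(xs,ys)]);ctrw=atz(c,ctr,112)[:2]
    u=np.linalg.svd(P-P.mean(0))[2][0];v=P.mean(0)-ctrw;u=u*np.sign(u@v)
    return len(P),np.arctan2(-u[1],-u[0])
print('wide now',bar(g,c,(318,213),28),'narrow now',bar(g,c,(191,126),17))
# before
g0=cv2.cvtColor(cv2.imread('pics/w4.png'),cv2.COLOR_BGR2GRAY)
ob=dict(ee_pos=np.array([554.9,-41.4,259.5]),orientation=np.array([-1.536,-2.74,0]))
print('wide before',bar(g0,cam('wrist',ob),(316,214),28))
# box yaw from wrist picture of the rim (z=120): right rim corner etc.
print('box yaw',p[2])
cd=cam('side')
q=np.array([(271,137.5),(337,90)])
f=lambda v:(proj(cd,lidpt([v[1],v[2],p[2],v[0]],C))-[(336.7,90),(270,137.3),(290,215),(347,161)]).ravel()
r=least_squares(f,[1.7,p[0],p[1]]);print('lid',r.x.round(3),r.fun.round(1))
E
```

```text
wide now (140, np.float64(1.0748747630045534)) narrow now (77, np.float64(-0.29198552019864643))
wide before (147, np.float64(-0.18492163457453525))
box yaw -0.2831883289801489
lid [  1.748 526.286 -94.339] [-0.4 -1.7  0.4 -0.5  0.2  2.2 -0.3 -0.9]
```

```bash
python3 -c "
from h import *
print(ctrl.close_job())"
```

```text
the job is handed in; nothing more can be done
None
```

I handed the job in at about 17 s of robot time: the lid is open on its stop (measured about 1.75 rad), the wide cap is unscrewed to its stop (about 1.35 rad), the narrow cap is still screwed down, and nothing around the box looked disturbed.

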